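# Bring the grinding dish to the tumbler, ball centred

### The arm

A 7-joint arm with a two-finger parallel gripper is mounted at the origin on a cart in front of the work surface, level with it; the furniture and walls round the work are solid. World frame = base frame: x ahead of the robot, y to its left, z up, the work surface at z = 0. Lengths are in m, angles in rad, forces in N, time in s.
With the tool pointing down it reaches from about 0.4 to 0.85 m from the base axis. Payload 4.4 kg.
Tool frame: the origin (TCP) lies midway between the tips of the shut fingers; the grasp point (between the pads) lies 19 mm behind it; z points along the fingers, y is the line along which they close (so a half turn about z gives the same grasp; the last joint's range is limited). The gripper opens to 94 mm and grips with 3 to 60 N. Pads are 16 mm wide; open, the fingers measure 119 mm over their backs; the gripper's body (75 mm by 177 mm) begins 78 mm behind the grasp point.
Start: joints at [-1.249, 0.628, 0.038, 1.517, -0.027, 0.996, -0.02], TCP at [0.246, 0.602, 0.205] pointing down, gripper open.
Joint ranges: [-3.06, 3.06], [-0.37, 2.12], [-1.25, 1.32], [0.18, 2.47], [-1.1, 4.24], [0.23, 1.98], [-2.94, 2.94]. Speed limits (rad/s): [2.57, 2.57, 3.14, 3.14, 3.14, 3.14, 3.14].

### API

Orientations are given as a unit quaternion [w, x, y, z].
In Python, from bench import * gives the robot as it stands.
- The arm moves only by the tool carry_out, never from a script. Its argument "rows" is a list of rows, each an object with "xyz": the shift along the tool's x, y, z in mm, a list of three; "yaw": the turn about the tool's z in units of 5 degrees (1.0 is 5 degrees). A call has 1 to 5 rows; each row shifts and turns the commanded pose from where the row before left it, along the tool's axes as they then stand; what a row does not reach is not made up. A row lasts 1/10 s, in which the tool goes at most 50 mm and 8.59 degrees, less where a joint would pass 70% of its speed; a pose out of reach is approached as far as the arm can. A call with a gripper value outside its range is refused whole. "jaw" is the finger opening in mm, from 0 to 94, set as the call begins (left out, the last holds). The fingers move at their own pace and stop on an object; "newtons" is the grip in N (left out, the last holds). Time passes only in rows, so rows that do not move let the fingers close. It gives the time, the measured TCP pose, the force, the opening and the grip force at its end, in the units of the state.
- read_state(): the state, without advancing time (a new reading comes with each control period).
- read_camera(name): name is "side" or "top"; returns a dict with "pixels" (384x512x3 uint8, blue, green, red), "vfov" (degrees; the focal length in pixels is half the picture's height over the tangent of half this angle, whatever the lens; pixels are square), "cx", "cy" (the principal point, pixels), "k1" (the pictures are not rectified: a ray, as slopes to the right and down, at radius r is drawn at 1 + k1 r^2 times it, then the intrinsics apply), "R" (3x3) and "t" (3): a world point X has camera coordinates R X + t. Camera axes: x right, y down, z forward; pixel columns grow to the right and rows downward; lengths in m; the calibration is good to about 2 mm. A picture is of the moment at which its call begins. There is no depth.
- sign_off(): hands the job in; it is judged then, once.
The state is a dict: "time": time; "qpos": joint angles; "joint_velocities": joint speeds; "joint_torque": joint torques, N m; "tcp_pos": TCP position; "tool_rot": TCP orientation; "ft_force": force on the tool from outside, world axes, zero at the start; "ft_torque": the same for the moment, N m; "grip_width": finger opening in m; "gripper_force": force on a finger pad.
Only numpy, scipy, OpenCV 4.12 (cv2) and the standard library are available. Lean on these libraries where they do the work, as an engineer would, in place of code of your own. Each camera call takes 0.05 s, during which the arm holds its last target. There are 200 camera calls.

### The job

Put the marble grinding ball from its little stand into the wooden spice dish and let it come to rest in the middle. Then lift the dish by its bail handle clear of the worktop and, keeping it level so that the ball stays in the middle, give it a quarter turn, so that the pouring lip, which points to your left at first, points straight away from you with its tip a few centimetres above the middle of the steel tumbler's mouth. Finish still holding the dish there; turn it only once it is lifted, and do not disturb the tumbler, the teal and white mugs or the mandarin.

Things in the scene. Friction and masses are not known exactly. Their poses are not given: they have to be found in the camera images.
- dish: Loose round wooden dish with a pouring lip and a bail handle, 0.3 kg, 186 mm in diameter, rim 37 mm high with a dark bead, on the worktop. Origin: centre of its underside; x axis to the lip, y along the handle, z up. At the start the lip points to the robot's left (+y), give or take 20 degrees.
- dish_lip (a point): Tip of the pouring lip, a trough 39 mm wide sticking out of the rim; 120 mm from the dish's axis along its x, 33 mm above its underside.
- dish_grip (a point): Middle of the bail's wooden grip, over the dish's centre: a bar 80 mm long (dish y), 16 mm wide (dish x), 18 mm high, its middle 92 mm above the dish's underside. 7 mm steel wire runs on from its ends, down to the rim at y = -90 and +90 mm. Axes as the dish's.
- dish_mid (a point): Where the ball's centre is when it lies in the middle of the dish, 26 mm above its underside. Inside, the dish is a shallow cone, 8 mm thick in the middle, rising at 11 degrees to 45 mm radius, then at 23 degrees to the rim at 87 mm radius: a ball set down in it rolls to the middle, a second or so.
- ball_center (a point): Centre of the loose marble ball, 36 mm in diameter, 66 g. At the start it lies in the mouth of the stand, its centre 36 mm above the worktop.
- stand: Small dark wooden stand like an egg cup, fixed to the worktop: foot 48 mm in diameter, cup 30 mm outside and 22 mm inside, 22 mm high. Origin: centre of its foot.
- tumbler: Loose upright steel tumbler, 68 mm in diameter at most, 104 mm high. Origin: centre of its underside; its x axis points straight away from the robot (world x), y to the left.
- tumbler_mouth (a point): Centre of the tumbler's mouth, level with its rim, 104 mm above the worktop.
- teal_mug: Bystander: teal mug, 86 mm in diameter, 94 mm high, origin at the centre of its underside. Leave it where it is.
- white_mug: Bystander: white mug, 90 mm in diameter, 98 mm high, origin at the centre of its underside. Leave it where it is.
- mandarin_fruit: Bystander: mandarin, 64 mm across, 54 mm high, origin under its centre. Leave it where it is.

How it is judged:
On the way, in this order (a step that is already met when the one before it is completed fails the run):
1. the ball lies at rest in the middle of the dish, let go, with the dish on the worktop (distance between ball_center and dish_mid below 0.025 m and contact force between the fingers and ball below 0.1 N and linear speed of ball below 0.05 m/s and height (world z) of dish below 0.01 m), for 0.2 s.
2. the dish is lifted clear of the worktop, lip still about to the left, ball in the middle (height (world z) of dish above 0.02 m and angle between the x axis of dish and the x axis of tumbler, either way round above 0.9 rad and contact force between the fingers and dish above 1 N and distance between ball_center and dish_mid below 0.03 m), for 0.1 s.
At the end, for the whole second after the job is handed in: Dish held in the air by the gripper alone, still, level within 0.12 rad; lip tip within 22 mm of the axis of the tumbler's mouth, 15 to 90 mm above it, pointing straight away within 0.2 rad; ball free in the dish within 25 mm of its middle; tumbler upright, moved less than 15 mm (horizontal distance between dish_lip and tumbler_mouth below 0.022 m and z of dish_lip in the frame of tumbler_mouth between 0.015 and 0.09 m and x of dish in the frame of tumbler below -0.05 m and angle between the x axis of dish and the x axis of tumbler, either way round below 0.2 rad and angle between dish's own z axis and vertical below 0.12 rad and linear speed of dish below 0.03 m/s and distance between ball_center and dish_mid below 0.025 m and contact force between the fingers and dish above 1 N and contact force between dish and tumbler below 0.1 N and contact force between the fingers and ball below 0.1 N and angle between tumbler's own z axis and vertical below 0.1 rad and distance of tumbler from where it was at the start of the episode below 0.015 m); the arm keeps its last pose, push and grip.
It fails at once if the lifted dish tips by more than 0.2 rad (angle between dish's own z axis and vertical above 0.2 rad).
It fails at once if the ball strays more than 35 mm from the middle while the dish is lifted (height (world z) of dish above 0.02 m and distance between ball_center and dish_mid above 0.035 m).
It fails at once if the ball falls on the worktop (height (world z) of ball_center below 0.022 m).
It fails at once if the tumbler, a mug or the mandarin is moved by more than 20 mm (distance of any of tumbler, teal_mug, white_mug, mandarin_fruit from where it was at the start of the episode above 0.02 m).
It also fails if it takes over 64 s, if anything falls off the work surface, if the arm or the gripper's body presses on something with over 40 N, if the wrist force passes 120 N, or if a joint passes its speed limit or range.

## Working session

There is one attempt and no reset: what is moved stays moved. The work goes in short steps, Python scripts to look and compute and a tool call to move; the robot and the scene stay as the last step left them, time stands still between calls to the robot, and variables do not carry over. Pictures are saved under pics/ and viewed, at most 12 in all, crops included, and the job is handed in when it is done.

Besides the shell and the picture viewer there is one more tool, called after "Emit:" in YAML: its name, and indented under it one key for each argument. carry_out: Moves the arm, as the interface text tells. Its arguments: {"type":"object","properties":{"rows":{"type":"array"},"jaw":{"type":"number"},"newtons":{"type":"number"}},"required":["rows"]}

```bash
mkdir -p pics; ls; cat > h.py <<'E'
from bench import *
import numpy as np, cv2
def snap(n,f):
    c=read_camera(n); cv2.imwrite('pics/'+f+'.png',c['pixels']); np.save('pics/'+f+'.npy',{k:c[k] for k in c if k!='pixels'},allow_pickle=True); return c
def cam(f): return np.load('pics/'+f+'.npy',allow_pickle=True).item()
def ray(c,u,v):
    f=192/np.tan(np.radians(c['vfov'])/2); K=np.array([[f,0,c['cx']],[0,f,c['cy']],[0,0,1]])
    p=cv2.undistortPoints(np.array([[[u,v]]],float),K,np.array([c['k1'],0,0,0.]))[0,0]
    R=np.array(c['R']);t=np.array(c['t']); return -R.T@t, R.T@np.array([p[0],p[1],1])
def atz(c,u,v,z):
    o,d=ray(c,u,v); return o+d*(z-o[2])/d[2]
def tri(c1,p1,c2,p2):
    o,d=ray(c1,*p1);q,e=ray(c2,*p2); s=np.linalg.lstsq(np.c_[d,-e],q-o,rcond=None)[0]
    a=o+s[0]*d;b=q+s[1]*e; return (a+b)/2,np.linalg.norm(a-b)
def proj(c,X):
    f=192/np.tan(np.radians(c['vfov'])/2); x=np.array(c['R'])@X+np.array(c['t']); x=x[:2]/x[2]; x=x*(1+c['k1']*(x@x)); return f*x+[c['cx'],c['cy']]
E
python3 - <<'E'
from h import *
for n in('side','top'):
    c=snap(n,n+'0'); print(n,c['vfov'],c['cx'],c['cy'],c['k1'],-np.array(c['R']).T@c['t'])
s=read_state(); print(s)
a=[cv2.imread(f'pics/{n}0.png') for n in('side','top')]
E
```

```text
pics
side 47.34798299712895 264.01130435769096 195.5406695245734 0.002543375012300516 [ 0.56199351 -1.14787553  0.68976748]
top 55.568760636736286 258.6018949772626 191.42091108325147 -0.045043208335479284 [ 0.43125281 -0.13816033  1.178527  ]
{'time': 0.1, 'qpos': array([-1.24880791,  0.62922277,  0.038425  ,  1.51822475, -0.02702733,
        0.99629874, -0.02000159]), 'joint_velocities': array([ 4.32065180e-04, -1.28431415e-03, -1.22661516e-04, -2.51336811e-03,
       -1.26387653e-04,  4.39520870e-05,  4.28780716e-04]), 'joint_torque': array([ 2.62056470e-03, -5.50785756e+01,  1.14742443e+00, -1.87116516e+01,
       -5.21335204e-02,  1.91327155e-02,  5.06145943e-05]), 'tcp_pos': array([0.24552651, 0.60122304, 0.20467954]), 'tool_rot': array([-1.67904743e-04,  1.92681271e-01,  9.81261055e-01, -8.01132691e-04]), 'ft_force': array([ 0.15495396,  0.41947325, -0.02621813]), 'ft_torque': array([-0.0496982 ,  0.02134834, -0.00442972]), 'gripper_force': 0.0, 'grip_width': 0.09422956505425781}
```

```bash
python3 - <<'E'
import cv2
for n in('side','top'):
    a=cv2.imread(f'pics/{n}0.png'); cv2.imwrite(f'pics/{n}0b.png',cv2.resize(a,(800,600),interpolation=cv2.INTER_CUBIC))
E
```

```text
(no output)
```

View pics/side0b.png

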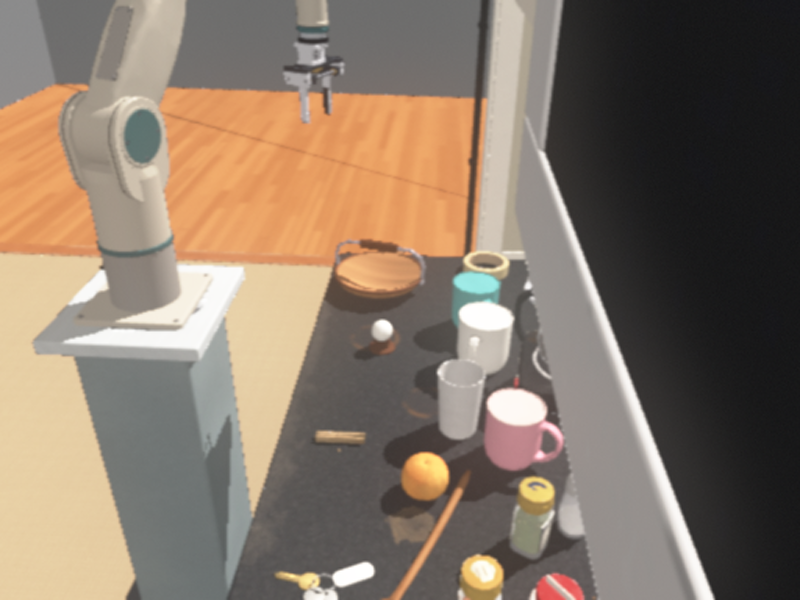

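View pics/top0b.png

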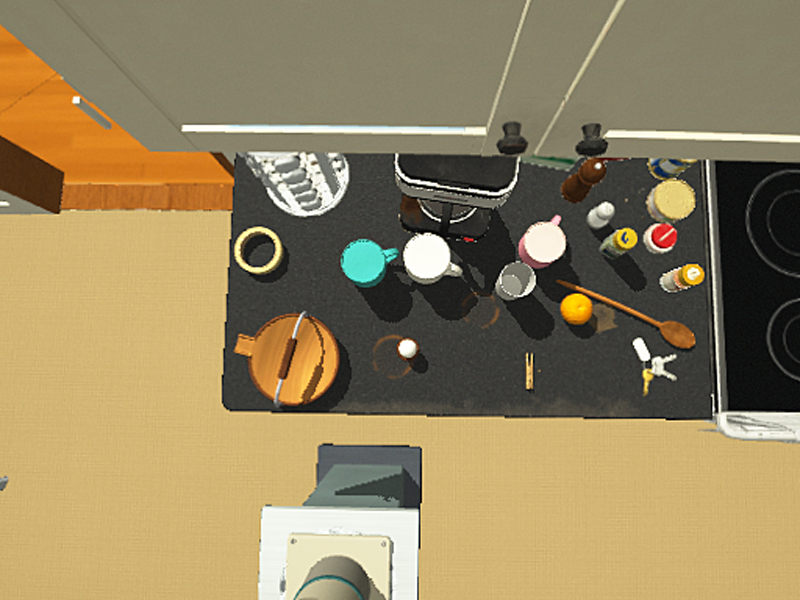

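```bash
python3 - <<'E'
import cv2,numpy as np
t=cv2.imread('pics/top0.png');s=cv2.imread('pics/side0.png')
# top crop x140-380,y140-270 scale 3.3 ; 
A=cv2.resize(t[140:270,140:400],(780,390),interpolation=cv2.INTER_CUBIC); cv2.imwrite('pics/topc.png',A)
B=cv2.resize(s[140:340,200:360],(480,600),interpolation=cv2.INTER_CUBIC); cv2.imwrite('pics/sidec.png',B)
E
```

```text
(no output)
```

View pics/topc.png

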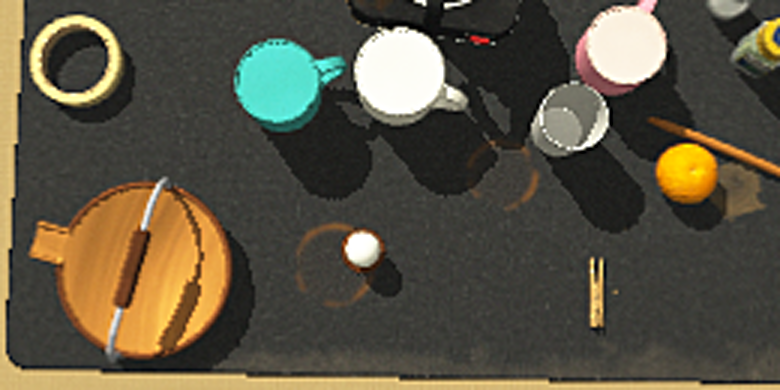

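View pics/sidec.png

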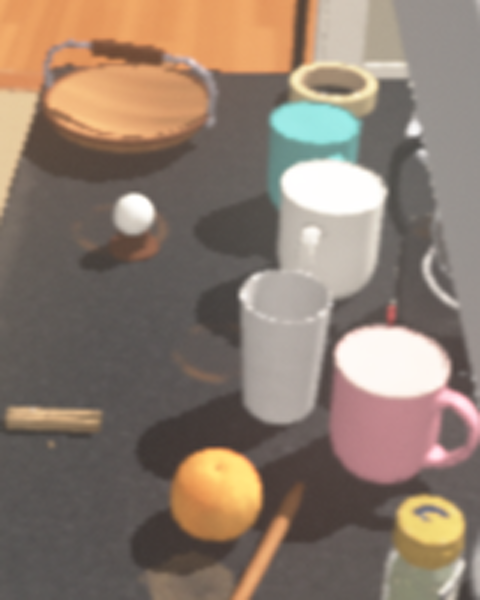

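```bash
cat >> h.py <<'E'
T=lambda x,y:(x/3+140-.33,y/3+140-.33)
S=lambda x,y:(x/3+200-.33,y/3+140-.33)
E
python3 - <<'E'
from h import *
t=cam('top0');s=cam('side0'); np.set_printoptions(precision=4,suppress=True)
for n,a,b in [('ball',(363,249),(133,214)),('grip',(132,269),(128,51)),('gripN',(122,306),(92,45)),('gripF',(140,230),(164,57)),('mouth',(574.5,116.5),(286,295)),('mandarin',(687,173),(217,494))]:
    print(n,*tri(t,T(*a),s,S(*b)))
print('ball z36',atz(t,*T(363,249),.036)); print('grip92',atz(t,*T(132,269),.092),'N',atz(t,*T(122,306),.092+.009),'F',atz(t,*T(140,230),.101))
print('rim',atz(t,*T(146,270),.037),'lip',atz(t,*T(34,240),.033),'mouth',atz(t,*T(574.5,116.5),.104))
print('teal',atz(t,*T(278,80),.094),'white',atz(t,*T(400,75),.098),'mand',atz(t,*T(687,173),.03))
print('wire ends',atz(t,*T(165,180),.04),atz(t,*T(112,358),.04))
E
```

```text
ball [ 0.4741 -0.1333  0.038 ] 0.0010650888962472605
grip [0.4487 0.0952 0.0935] 0.002228260973651132
gripN [0.4111 0.1032 0.095 ] 6.70169385097511e-05
gripF [0.4873 0.0892 0.0911] 0.0015198931022072835
mouth [ 0.607  -0.3415  0.1052] 0.0022780735739953016
mandarin [ 0.5612 -0.4749  0.029 ] 0.0029041194365530586
ball z36 [ 0.4737 -0.1334  0.036 ]
grip92 [0.4476 0.0954 0.092 ] N [0.4112 0.1019 0.101 ] F [0.486  0.0871 0.101 ]
rim [0.4477 0.0925 0.037 ] lip [0.4768 0.2132 0.033 ] mouth [ 0.606  -0.3418  0.104 ]
teal [ 0.6401 -0.045   0.094 ] white [ 0.6463 -0.1679  0.098 ] mand [ 0.5596 -0.4747  0.03  ]
wire ends [0.542  0.0756 0.04  ] [0.3566 0.1236 0.04  ]
```

The side view shows the ball at about (244,211) px and the grip at (243,157). The top view shows the ball at (261,223), the grip at (184,229), the lip tip at (151,220) and the tumbler mouth at (331,179). The two views agree to about 2 mm. That puts the ball at (0.474,-0.133), the dish at (0.448,0.095) with the lip at about 76.5°, and the mouth at (0.607,-0.342). First move: yaw 81.4° clockwise.

Emit:
carry_out:
  rows:
    - {"xyz": [0, 0, 0], "yaw": 1.63}
    - {"xyz": [0, 0, 0], "yaw": 1.63}
    - {"xyz": [0, 0, 0], "yaw": 1.63}
    - {"xyz": [0, 0, 0], "yaw": 1.63}
    - {"xyz": [0, 0, 0], "yaw": 1.63}
  jaw: 70

```text
time: 0.6
tcp_pos: [0.2456, 0.6014, 0.205]
tool_rot: [0.0, 0.525, 0.851, -0.001]
ft_force: [-0.3, 0.4, -0.2]
grip_width: 0.07
gripper_force: 0.0
```

Emit:
carry_out:
  rows:
    - {"xyz": [0, 0, 0], "yaw": 1.63}
    - {"xyz": [0, 0, 0], "yaw": 1.63}
    - {"xyz": [0, 0, 0], "yaw": 1.63}
    - {"xyz": [0, 0, 0], "yaw": 1.63}
    - {"xyz": [0, 0, 0], "yaw": 1.63}

```text
time: 1.1
tcp_pos: [0.2455, 0.6015, 0.205]
tool_rot: [0.0, 0.788, 0.615, -0.0]
ft_force: [0.4, -0.3, -0.4]
grip_width: 0.0696
gripper_force: 0.0
```

Emit:
carry_out:
  rows:
    - {"xyz": [-29, 28, 0], "yaw": 0}
    - {"xyz": [-29, 28, 0], "yaw": 0}
    - {"xyz": [-29, 28, 0], "yaw": 0}
    - {"xyz": [-29, 28, 0], "yaw": 0}
    - {"xyz": [-29, 28, 0], "yaw": 0}

```text
time: 1.6
tcp_pos: [0.3477, 0.4261, 0.2052]
tool_rot: [0.0, 0.786, 0.618, -0.0]
ft_force: [0.8, 0.1, 0.5]
grip_width: 0.0698
gripper_force: 0.0
```

Emit:
carry_out:
  rows:
    - {"xyz": [-29, 28, 0], "yaw": 0}
    - {"xyz": [-29, 28, 0], "yaw": 0}
    - {"xyz": [-29, 28, 0], "yaw": 0}
    - {"xyz": [-29, 28, 0], "yaw": 0}
    - {"xyz": [-29, 28, 0], "yaw": 0}

```text
time: 2.1
tcp_pos: [0.4493, 0.2521, 0.2053]
tool_rot: [-0.0, 0.786, 0.618, -0.0]
ft_force: [0.2, -0.7, -0.6]
grip_width: 0.0701
gripper_force: 0.0
```

Emit:
carry_out:
  rows:
    - {"xyz": [-36, 11, 0], "yaw": 0}
    - {"xyz": [-36, 11, 0], "yaw": 0}
    - {"xyz": [-36, 11, 0], "yaw": 0}
    - {"xyz": [-36, 11, 0], "yaw": 0}
    - {"xyz": [-36, 11, 0], "yaw": 0}

```text
time: 2.6
tcp_pos: [0.4594, 0.0643, 0.2053]
tool_rot: [-0.0, 0.786, 0.618, -0.0]
ft_force: [0.4, -0.2, 0.3]
grip_width: 0.0699
gripper_force: 0.0
```

Emit:
carry_out:
  rows:
    - {"xyz": [-36, 11, 0], "yaw": 0}
    - {"xyz": [-36, 11, 0], "yaw": 0}
    - {"xyz": [-36, 11, 0], "yaw": 0}
    - {"xyz": [-36, 11, 0], "yaw": 0}
    - {"xyz": [-36, 11, 0], "yaw": 0}

```text
time: 3.1
tcp_pos: [0.4702, -0.1235, 0.2053]
tool_rot: [-0.0, 0.786, 0.618, -0.0]
ft_force: [0.8, -0.6, 0.1]
grip_width: 0.0703
gripper_force: 0.0
```

```bash
cat >> h.py <<'E'
from scipy.spatial.transform import Rotation as Ro
np.set_printoptions(precision=4,suppress=True)
def go(x,y,z):
    s=read_state(); w,a,b,c=s['tool_rot']; R=Ro.from_quat([a,b,c,w]).as_matrix()
    print('t',s['time'],'tcp',s['tcp_pos'],'closing deg',np.degrees(np.arctan2(R[1,1],R[0,1])),'shift mm',1000*R.T@(np.array([x,y,z])-s['tcp_pos']),'q',s['qpos'])
E
python3 -c "
from h import *
go(.474,-.133,.06)"
```

```text
t 3.1 tcp [ 0.4702 -0.1235  0.2053] closing deg -13.712002115199422 shift mm [ -8.296    6.0368 145.2807] q [-0.1317  0.43    0.4659  1.971  -0.2643  0.7999  0.2441]
```

Emit:
carry_out:
  rows:
    - {"xyz": [-8.3, 6, 20], "yaw": 0}
    - {"xyz": [0, 0, 32], "yaw": 0}
    - {"xyz": [0, 0, 32], "yaw": 0}
    - {"xyz": [0, 0, 32], "yaw": 0}
    - {"xyz": [0, 0, 30], "yaw": 0}

```text
time: 3.6
tcp_pos: [0.474, -0.1316, 0.058]
tool_rot: [-0.0, 0.787, 0.618, -0.0]
ft_force: [1.3, 0.5, -1.0]
grip_width: 0.0698
gripper_force: 0.0
```

```bash
python3 - <<'E'
from h import *
go(.474,-.133,.026)
a=snap('side','side1')['pixels'];b=snap('top','top1')['pixels']
A=cv2.resize(a[140:270,190:330],(560,520),interpolation=cv2.INTER_CUBIC);B=cv2.resize(b[180:310,230:290],(240,520),interpolation=cv2.INTER_CUBIC)
cv2.imwrite('pics/m1.png',np.hstack([A,B]))
E
```

```text
t 3.6 tcp [ 0.474  -0.1316  0.058 ] closing deg -13.721004630900675 shift mm [-1.3902  0.3818 31.9667] q [ 0.0135  0.668   0.2986  2.084  -0.4332  0.4489  0.406 ]
```

View pics/m1.png

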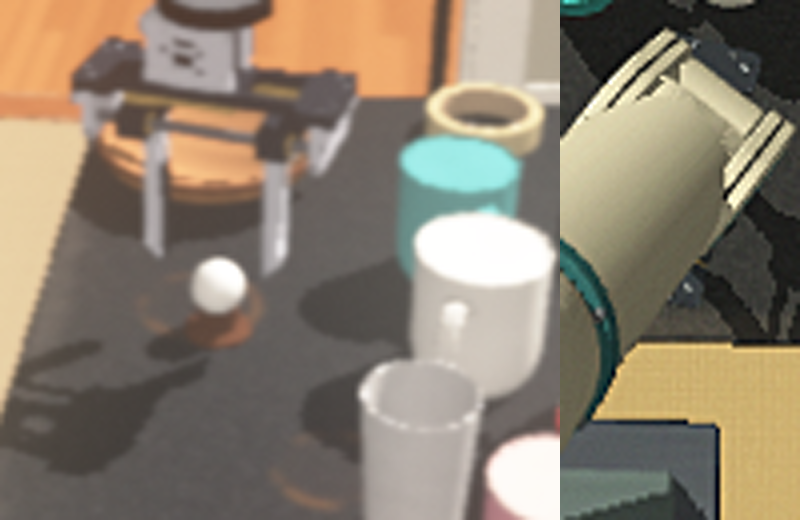

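The side crop shows the fingertips at x = 154 and 275 px, straddling the ball at x = 218 px. The arm hides the ball in the top view. The fingers are aligned, so I'll descend and close.

Emit:
carry_out:
  rows:
    - {"xyz": [-1.4, 0.4, 12], "yaw": 0}
    - {"xyz": [0, 0, 10], "yaw": 0}
    - {"xyz": [0, 0, 10], "yaw": 0}
    - {"xyz": [0, 0, 0], "yaw": 0}
    - {"xyz": [0, 0, 0], "yaw": 0}

```text
time: 4.2
tcp_pos: [0.4745, -0.1331, 0.0276]
tool_rot: [0.0, 0.787, 0.618, 0.0]
ft_force: [-0.1, -0.9, -1.2]
grip_width: 0.0701
gripper_force: 0.0
```

Emit:
carry_out:
  rows:
    - {"xyz": [0, 0, 0], "yaw": 0}
    - {"xyz": [0, 0, 0], "yaw": 0}
    - {"xyz": [0, 0, 0], "yaw": 0}
    - {"xyz": [0, 0, 0], "yaw": 0}
    - {"xyz": [0, 0, 0], "yaw": 0}
  jaw: 20
  newtons: 15

```text
time: 4.7
tcp_pos: [0.4746, -0.1332, 0.0276]
tool_rot: [0.0, 0.786, 0.618, 0.0]
ft_force: [-0.7, 0.6, 0.3]
grip_width: 0.0351
gripper_force: 15.0
```

Emit:
carry_out:
  rows:
    - {"xyz": [0, 0, 0], "yaw": 0}
    - {"xyz": [0, 0, 0], "yaw": 0}
    - {"xyz": [0, 0, -10], "yaw": 0}
    - {"xyz": [0, 0, -20], "yaw": 0}
    - {"xyz": [0, 0, -20], "yaw": 0}

```text
time: 5.2
tcp_pos: [0.4737, -0.1331, 0.0782]
tool_rot: [-0.001, 0.787, 0.617, -0.0]
ft_force: [1.3, 0.0, -1.6]
grip_width: 0.035
gripper_force: 15.0
```

Emit:
carry_out:
  rows:
    - {"xyz": [0, 0, -12], "yaw": 0}
    - {"xyz": [10, -5, -10], "yaw": 0}
    - {"xyz": [22, -10, 0], "yaw": 0}
    - {"xyz": [25, -11, 0], "yaw": 0}
    - {"xyz": [25, -11, 0], "yaw": 0}

```text
time: 5.7
tcp_pos: [0.4575, -0.0439, 0.0998]
tool_rot: [-0.0, 0.787, 0.617, 0.0]
ft_force: [0.3, 1.1, -0.5]
grip_width: 0.0353
gripper_force: 15.0
```

Emit:
carry_out:
  rows:
    - {"xyz": [25, -11, 0], "yaw": 0}
    - {"xyz": [25, -11, 0], "yaw": 0}
    - {"xyz": [25, -11, 0], "yaw": 0}
    - {"xyz": [13, -6, 0], "yaw": 0}
    - {"xyz": [0, 0, 0], "yaw": 0}

```text
time: 6.2
tcp_pos: [0.4401, 0.0523, 0.0995]
tool_rot: [-0.001, 0.785, 0.619, -0.0]
ft_force: [-0.4, -0.9, -1.2]
grip_width: 0.0352
gripper_force: 15.0
```

```bash
python3 - <<'E'
from h import *
go(.4387,.0556,.030)
a=snap('side','side2')['pixels']
A=cv2.resize(a[110:230,190:310],(600,600),interpolation=cv2.INTER_CUBIC)
cv2.imwrite('pics/m2.png',A)
E
```

```text
t 6.2 tcp [0.4401 0.0523 0.0995] closing deg -13.469825429906836 shift mm [ 2.7702 -2.0783 69.5225] q [-0.4511  0.5552  0.389   2.1839 -0.4512  0.4793  0.0552]
```

View pics/m2.png

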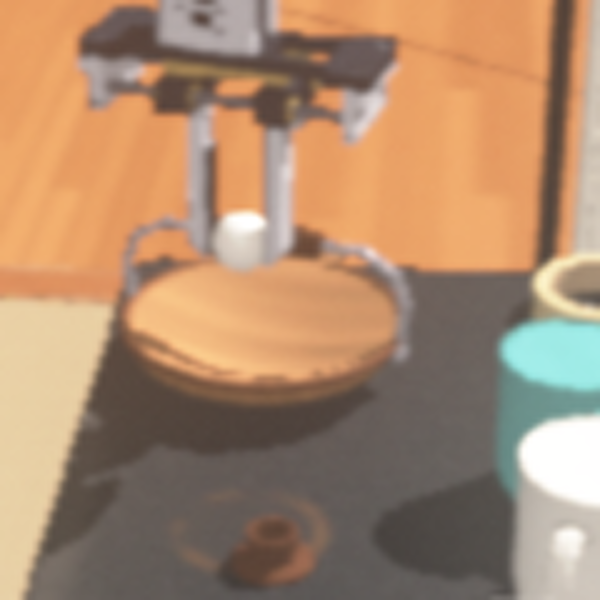

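The crop shows the ball at (243,240) px, held between the fingertips on the near side of the bail, and the stand is empty. I'll lower and release.

Emit:
carry_out:
  rows:
    - {"xyz": [1, -2, 18], "yaw": 0}
    - {"xyz": [0, 0, 20], "yaw": 0}
    - {"xyz": [0, 0, 20], "yaw": 0}
    - {"xyz": [0, 0, 9], "yaw": 0}
    - {"xyz": [0, 0, 0], "yaw": 0}

```text
time: 6.75
tcp_pos: [0.4387, 0.0502, 0.0317]
tool_rot: [-0.0, 0.787, 0.617, -0.001]
ft_force: [-0.6, 0.4, -1.6]
grip_width: 0.0352
gripper_force: 15.0
```

Emit:
carry_out:
  rows:
    - {"xyz": [0, 0, 0], "yaw": 0}
    - {"xyz": [0, 0, 0], "yaw": 0}
    - {"xyz": [0, 0, 0], "yaw": 0}
    - {"xyz": [0, 0, 0], "yaw": 0}
    - {"xyz": [0, 0, 0], "yaw": 0}
  jaw: 48

```text
time: 7.25
tcp_pos: [0.4394, 0.0516, 0.0328]
tool_rot: [0.0, 0.786, 0.618, 0.0]
ft_force: [0.3, -0.7, 0.3]
grip_width: 0.048
gripper_force: 0.0
```

Emit:
carry_out:
  rows:
    - {"xyz": [0, 0, -10], "yaw": 0}
    - {"xyz": [0, 0, -30], "yaw": 0}
    - {"xyz": [0, 0, -40], "yaw": 0}
    - {"xyz": [0, 0, -40], "yaw": 0}
    - {"xyz": [0, 0, -30], "yaw": 0}

```text
time: 7.75
tcp_pos: [0.4394, 0.0513, 0.1852]
tool_rot: [0.0, 0.787, 0.617, 0.001]
ft_force: [0.1, 0.8, 0.1]
grip_width: 0.048
gripper_force: 0.0
```

Emit:
carry_out:
  rows:
    - {"xyz": [0, 0, 0], "yaw": -1.7}
    - {"xyz": [0, 0, 0], "yaw": -1.7}
    - {"xyz": [0, 0, 0], "yaw": -1.7}
    - {"xyz": [0, 0, 0], "yaw": -1.7}
    - {"xyz": [0, 0, 0], "yaw": -1.7}

```text
time: 8.25
tcp_pos: [0.4389, 0.0513, 0.1832]
tool_rot: [0.0, 0.507, 0.862, 0.0]
ft_force: [0.5, -0.5, 0.2]
grip_width: 0.0482
gripper_force: 0.0
```

Emit:
carry_out:
  rows:
    - {"xyz": [0, 0, 0], "yaw": -1.7}
    - {"xyz": [0, 0, 0], "yaw": -1.7}
    - {"xyz": [0, 0, 0], "yaw": -1.7}
    - {"xyz": [0, 0, 0], "yaw": -1.7}
    - {"xyz": [0, 0, 0], "yaw": -1.7}

```text
time: 8.75
tcp_pos: [0.4389, 0.0512, 0.1831]
tool_rot: [0.0, 0.16, 0.987, -0.0]
ft_force: [-0.5, -0.5, 0.3]
grip_width: 0.0477
gripper_force: 0.0
```

```bash
python3 - <<'E'
from h import *
go(.448,.0945,.16)
a=snap('side','side3')['pixels'];b=snap('top','top3')['pixels']
A=cv2.resize(a[130:230,200:280],(480,600),interpolation=cv2.INTER_CUBIC);B=cv2.resize(b[180:280,140:190],(300,600),interpolation=cv2.INTER_CUBIC)
cv2.imwrite('pics/m3.png',np.hstack([A,B]))
E
```

```text
t 8.75 tcp [0.4389 0.0512 0.1831] closing deg 71.6146791565324 shift mm [ 5.0186 43.9988 23.0797] q [-0.2684  0.3726  0.1182  2.0995 -0.068   0.6729  1.1448]
```

View pics/m3.png

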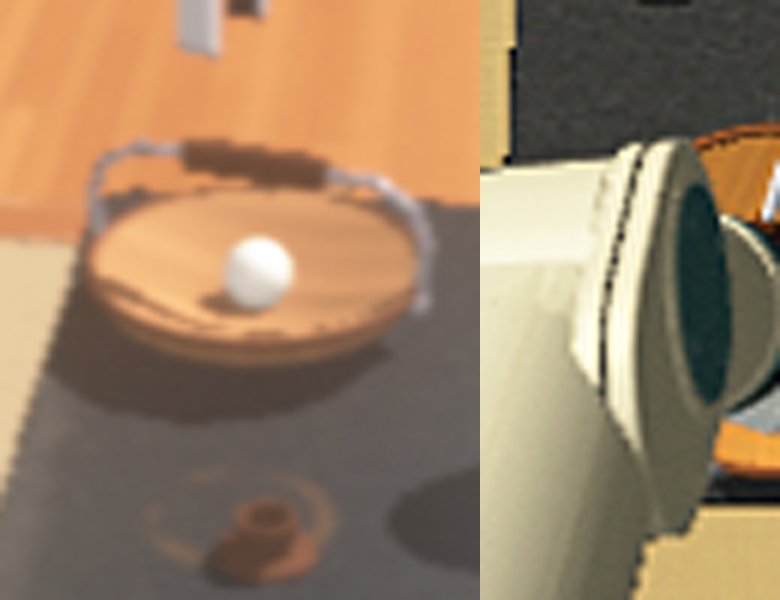

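```bash
python3 - <<'E'
from h import *
print(proj(cam('side3'),np.array([.448,.0945,.026])), S(0,0))
E
```

```text
[241.7999 175.7565] (199.67, 139.67)
```

Emit:
carry_out:
  rows:
    - {"xyz": [2, 14, 0], "yaw": -1.1}
    - {"xyz": [1, 15, 0], "yaw": 0}
    - {"xyz": [0, 15, 0], "yaw": 0}
    - {"xyz": [0, 0, 15], "yaw": 0}
    - {"xyz": [0, 0, 0], "yaw": 0}
  jaw: 50

```text
time: 9.35
tcp_pos: [0.4466, 0.0952, 0.1666]
tool_rot: [-0.001, 0.116, 0.993, -0.001]
ft_force: [-1.0, -0.4, -0.0]
grip_width: 0.0499
gripper_force: 0.0
```

```bash
python3 - <<'E'
from h import *
go(.448,.095,.074)
E
```

```text
t 9.35 tcp [0.4466 0.0952 0.1666] closing deg 76.72345476246774 shift mm [-1.579   0.2171 92.5956] q [-0.334   0.4188  0.0853  2.0794 -0.057   0.6483  1.1286]
```

The ball is at (243,175) px, against a projected middle of (242,176), so it is centred and the dish hasn't moved. I'll go down onto the bail grip.

Emit:
carry_out:
  rows:
    - {"xyz": [-1.6, 0, 20], "yaw": 0}
    - {"xyz": [0, 0, 25], "yaw": 0}
    - {"xyz": [0, 0, 25], "yaw": 0}
    - {"xyz": [0, 0, 18], "yaw": 0}
    - {"xyz": [0, 0, 4], "yaw": 0}

```text
time: 9.85
tcp_pos: [0.4481, 0.0939, 0.0743]
tool_rot: [-0.001, 0.116, 0.993, -0.001]
ft_force: [0.8, -0.5, 1.0]
grip_width: 0.0501
gripper_force: 0.0
```

Emit:
carry_out:
  rows:
    - {"xyz": [0, 0, 0], "yaw": 0}
    - {"xyz": [0, 0, 0], "yaw": 0}
    - {"xyz": [0, 0, 0], "yaw": 0}
    - {"xyz": [0, 0, 0], "yaw": 0}
    - {"xyz": [0, 0, 0], "yaw": 0}
  jaw: 5
  newtons: 30

```text
time: 10.35
tcp_pos: [0.4503, 0.0955, 0.0762]
tool_rot: [0.001, 0.115, 0.993, 0.001]
ft_force: [1.1, -0.6, -5.6]
grip_width: 0.0157
gripper_force: 30.0
```

Emit:
carry_out:
  rows:
    - {"xyz": [0, 0, 0], "yaw": 0}
    - {"xyz": [0, 0, 0], "yaw": 0}
    - {"xyz": [0, 0, 0], "yaw": 0}
    - {"xyz": [0, 0, 0], "yaw": 0}
    - {"xyz": [0, 0, 0], "yaw": 0}
  newtons: 40

```text
time: 10.85
tcp_pos: [0.4497, 0.0952, 0.0759]
tool_rot: [0.001, 0.115, 0.993, 0.001]
ft_force: [-0.3, 3.7, 5.3]
grip_width: 0.0151
gripper_force: 40.0
```

```bash
python3 - <<'E'
from h import *
go(.448,.095,.074)
a=snap('side','side4')['pixels']
A=cv2.resize(a[130:230,200:280],(480,600),interpolation=cv2.INTER_CUBIC)
cv2.imwrite('pics/m4.png',A)
E
```

```text
t 10.85 tcp [0.4497 0.0952 0.0759] closing deg 76.81287724235094 shift mm [ 1.6486 -0.5932  1.8608] q [-0.3077  0.5846  0.0554  2.1548 -0.0796  0.4027  1.1524]
```

View pics/m4.png

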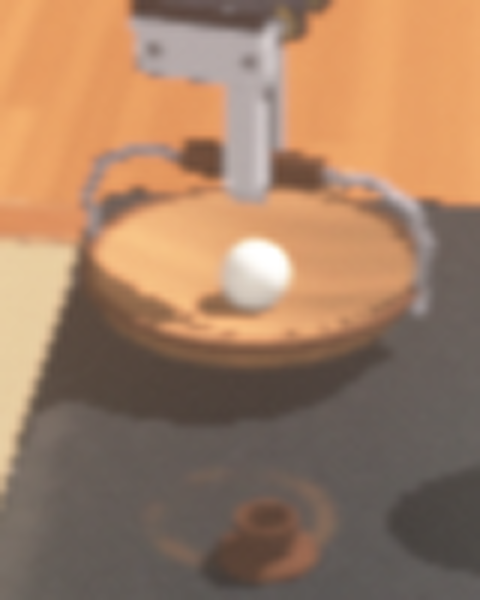

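The fingers hold the bar near its middle, at about (246,165) px, and the ball is centred below. I'll lift gently.

Emit:
carry_out:
  rows:
    - {"xyz": [0, 0, -2], "yaw": 0}
    - {"xyz": [0, 0, -4], "yaw": 0}
    - {"xyz": [0, 0, -6], "yaw": 0}
    - {"xyz": [0, 0, -6], "yaw": 0}
    - {"xyz": [0, 0, -6], "yaw": 0}

```text
time: 11.4
tcp_pos: [0.4491, 0.0942, 0.0999]
tool_rot: [-0.0, 0.115, 0.993, -0.0]
ft_force: [-0.4, 0.0, -4.8]
grip_width: 0.0155
gripper_force: 40.0
```

Emit:
carry_out:
  rows:
    - {"xyz": [0, 0, -6], "yaw": 0}
    - {"xyz": [0, 0, -6], "yaw": 0}
    - {"xyz": [0, 0, -6], "yaw": 0}
    - {"xyz": [0, 0, -3], "yaw": 0}
    - {"xyz": [0, 0, 0], "yaw": 0}

```text
time: 11.9
tcp_pos: [0.4495, 0.0945, 0.1209]
tool_rot: [0.0, 0.115, 0.993, 0.0]
ft_force: [-0.8, 0.1, -3.7]
grip_width: 0.016
gripper_force: 40.0
```

```bash
python3 - <<'E'
from h import *
go(.487,-.3415,.2)
a=snap('side','side5')['pixels']
A=cv2.resize(a[110:210,190:290],(600,600),interpolation=cv2.INTER_CUBIC)
cv2.imwrite('pics/m5.png',A)
E
```

```text
t 11.9 tcp [0.4495 0.0945 0.1209] closing deg 76.78198667782488 shift mm [-136.239  -415.8817  -79.1446] q [-0.3197  0.4992  0.0723  2.1212 -0.0694  0.5225  1.144 ]
```

View pics/m5.png

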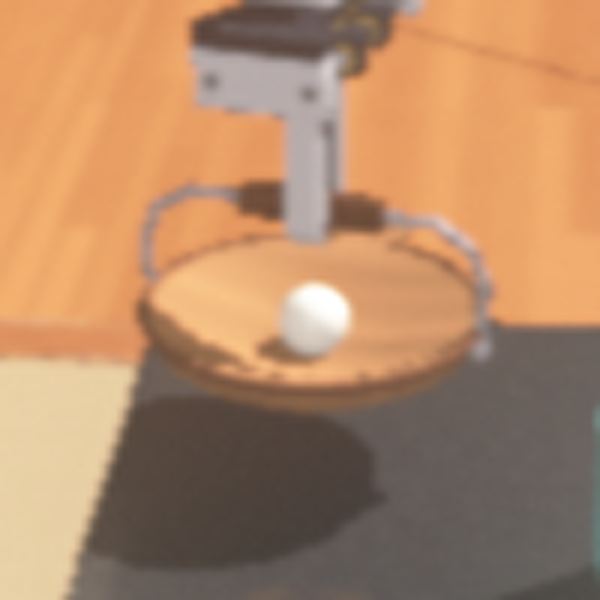

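The dish is level at about 45 mm up, with the ball at (314,319) px in the crop, in the middle. I'll raise it further, then turn it.

Emit:
carry_out:
  rows:
    - {"xyz": [0, 0, -3], "yaw": 0}
    - {"xyz": [0, 0, -6], "yaw": 0}
    - {"xyz": [0, 0, -9], "yaw": 0}
    - {"xyz": [0, 0, -10], "yaw": 0}
    - {"xyz": [0, 0, -10], "yaw": 0}

```text
time: 12.45
tcp_pos: [0.4493, 0.0945, 0.1595]
tool_rot: [0.0, 0.115, 0.993, 0.0]
ft_force: [-0.2, 0.3, -3.4]
grip_width: 0.0158
gripper_force: 40.0
```

Emit:
carry_out:
  rows:
    - {"xyz": [0, 0, -10], "yaw": 0}
    - {"xyz": [0, 0, -10], "yaw": 0}
    - {"xyz": [0, 0, -10], "yaw": 0}
    - {"xyz": [0, 0, -8], "yaw": 0.2}
    - {"xyz": [0, 0, -3], "yaw": 0.4}

```text
time: 12.95
tcp_pos: [0.4497, 0.0946, 0.2005]
tool_rot: [0.001, 0.142, 0.99, 0.0]
ft_force: [-0.5, -0.3, -3.7]
grip_width: 0.0156
gripper_force: 40.0
```

Emit:
carry_out:
  rows:
    - {"xyz": [0, 0, 0], "yaw": 0.7}
    - {"xyz": [0, 0, 0], "yaw": 0.8}
    - {"xyz": [0, 0, 0], "yaw": 0.8}
    - {"xyz": [0, 0, 0], "yaw": 0.8}
    - {"xyz": [0, 0, 0], "yaw": 0.8}

```text
time: 13.45
tcp_pos: [0.4489, 0.0944, 0.1993]
tool_rot: [-0.0, 0.309, 0.951, -0.0]
ft_force: [0.3, 0.8, -4.5]
grip_width: 0.0156
gripper_force: 40.0
```

Emit:
carry_out:
  rows:
    - {"xyz": [0, 0, 0], "yaw": 0.8}
    - {"xyz": [0, 0, 0], "yaw": 0.8}
    - {"xyz": [0, 0, 0], "yaw": 0.8}
    - {"xyz": [0, 0, 0], "yaw": 0.8}
    - {"xyz": [0, 0, 0], "yaw": 0.8}

```text
time: 13.95
tcp_pos: [0.4489, 0.0945, 0.1993]
tool_rot: [-0.0, 0.469, 0.883, -0.0]
ft_force: [0.2, 1.0, -3.8]
grip_width: 0.0157
gripper_force: 40.0
```

Emit:
carry_out:
  rows:
    - {"xyz": [0, 0, 0], "yaw": 0.8}
    - {"xyz": [0, 0, 0], "yaw": 0.8}
    - {"xyz": [0, 0, 0], "yaw": 0.8}
    - {"xyz": [0, 0, 0], "yaw": 0.8}
    - {"xyz": [0, 0, 0], "yaw": 0.8}

```text
time: 14.45
tcp_pos: [0.4489, 0.0945, 0.1993]
tool_rot: [-0.0, 0.615, 0.788, -0.0]
ft_force: [-0.5, -0.4, -4.1]
grip_width: 0.0154
gripper_force: 40.0
```

Emit:
carry_out:
  rows:
    - {"xyz": [0, 0, 0], "yaw": 0.8}
    - {"xyz": [0, 0, 0], "yaw": 0.8}
    - {"xyz": [0, 0, 0], "yaw": 0.6}
    - {"xyz": [0, 0, 0], "yaw": 0.4}
    - {"xyz": [0, 0, 0], "yaw": 0.2}

```text
time: 14.95
tcp_pos: [0.449, 0.0946, 0.1994]
tool_rot: [-0.0, 0.706, 0.708, -0.0]
ft_force: [-0.1, 0.1, -4.0]
grip_width: 0.0156
gripper_force: 40.0
```

```bash
python3 - <<'E'
from h import *
go(.487,-.3415,.2)
E
```

```text
t 14.95 tcp [0.449  0.0946 0.1994] closing deg 0.19407393173507206 shift mm [-436.1864   36.4854   -0.6264] q [-0.6058  0.3995  0.4625  2.0446 -0.2567  0.7528  0.0176]
```

Emit:
carry_out:
  rows:
    - {"xyz": [-3, 0.2, 0], "yaw": 0}
    - {"xyz": [-6, 0.5, 0], "yaw": 0}
    - {"xyz": [-9, 0.8, 0], "yaw": 0}
    - {"xyz": [-12, 1, 0], "yaw": 0}
    - {"xyz": [-15, 1.2, 0], "yaw": 0}

```text
time: 15.45
tcp_pos: [0.4532, 0.0483, 0.1995]
tool_rot: [0.0, 0.705, 0.709, -0.0]
ft_force: [0.3, 0.1, -3.9]
grip_width: 0.0157
gripper_force: 40.0
```

Emit:
carry_out:
  rows:
    - {"xyz": [-17.3, 1.5, 0], "yaw": 0}
    - {"xyz": [-17.3, 1.5, 0], "yaw": 0}
    - {"xyz": [-17.3, 1.5, 0], "yaw": 0}
    - {"xyz": [-17.3, 1.5, 0], "yaw": 0}
    - {"xyz": [-17.3, 1.5, 0], "yaw": 0}

```text
time: 15.95
tcp_pos: [0.4609, -0.039, 0.1995]
tool_rot: [0.0, 0.706, 0.708, -0.0]
ft_force: [-0.0, -0.3, -3.6]
grip_width: 0.0158
gripper_force: 40.0
```

Emit:
carry_out:
  rows:
    - {"xyz": [-17.3, 1.5, 0], "yaw": 0}
    - {"xyz": [-17.3, 1.5, 0], "yaw": 0}
    - {"xyz": [-17.3, 1.5, 0], "yaw": 0}
    - {"xyz": [-17.3, 1.5, 0], "yaw": 0}
    - {"xyz": [-17.3, 1.5, 0], "yaw": 0}

```text
time: 16.45
tcp_pos: [0.4685, -0.1255, 0.1995]
tool_rot: [0.0, 0.706, 0.708, -0.0]
ft_force: [0.9, 0.0, -4.0]
grip_width: 0.0157
gripper_force: 40.0
```

Emit:
carry_out:
  rows:
    - {"xyz": [-17.3, 1.5, 0], "yaw": 0}
    - {"xyz": [-17.3, 1.5, 0], "yaw": 0}
    - {"xyz": [-17.3, 1.5, 0], "yaw": 0}
    - {"xyz": [-17.3, 1.5, 0], "yaw": 0}
    - {"xyz": [-17.3, 1.5, 0], "yaw": 0}

```text
time: 16.95
tcp_pos: [0.4762, -0.2119, 0.1994]
tool_rot: [-0.0, 0.706, 0.708, -0.0]
ft_force: [-0.5, 1.1, -3.8]
grip_width: 0.0155
gripper_force: 40.0
```

Emit:
carry_out:
  rows:
    - {"xyz": [-17.3, 1.5, 0], "yaw": 0}
    - {"xyz": [-17.3, 1.5, 0], "yaw": 0}
    - {"xyz": [-17.3, 1.5, 0], "yaw": 0}
    - {"xyz": [-17.3, 1.5, 0], "yaw": 0}
    - {"xyz": [-17.3, 1.5, 0], "yaw": 0}

```text
time: 17.45
tcp_pos: [0.4839, -0.2983, 0.1993]
tool_rot: [-0.0, 0.706, 0.708, -0.0]
ft_force: [0.8, 0.1, -3.9]
grip_width: 0.0158
gripper_force: 40.0
```

Emit:
carry_out:
  rows:
    - {"xyz": [-15, 1.2, 0], "yaw": 0}
    - {"xyz": [-12, 1, 0], "yaw": 0}
    - {"xyz": [-9, 0.8, 0], "yaw": 0}
    - {"xyz": [-6, 0.5, 0], "yaw": 0}
    - {"xyz": [-3, 0.2, 0], "yaw": 0}

```text
time: 17.95
tcp_pos: [0.4887, -0.3417, 0.1993]
tool_rot: [-0.0, 0.705, 0.709, 0.0]
ft_force: [1.1, -0.1, -3.2]
grip_width: 0.0157
gripper_force: 40.0
```

```bash
python3 - <<'E'
from h import *
go(.487,-.3415,.2)
a=snap('side','side6')['pixels'];b=snap('top','top6')['pixels']
A=cv2.resize(a[180:330,190:350],(400,375),interpolation=cv2.INTER_CUBIC);B=cv2.resize(b[150:275,270:403],(399,375),interpolation=cv2.INTER_CUBIC)
cv2.imwrite('pics/m6.png',np.hstack([A,B]))
E
```

```text
t 17.95 tcp [ 0.4887 -0.3417  0.1993] closing deg 0.2740790984766364 shift mm [ 0.1737 -1.7152 -0.6649] q [ 0.29    0.592   0.4389  1.6885 -0.3007  0.9287  0.8499]
```

View pics/m6.png

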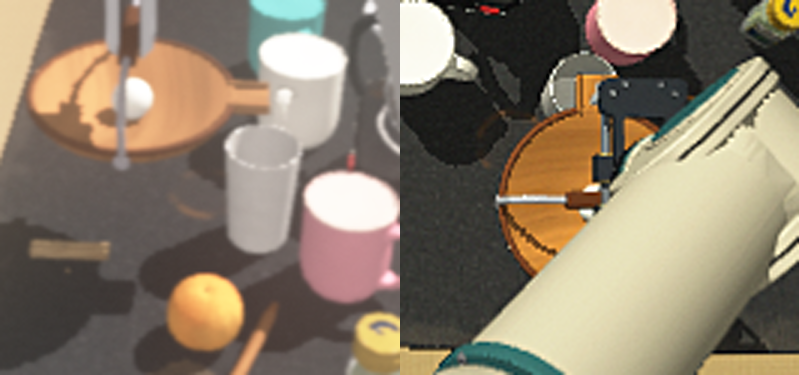

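The side crop shows the lip tip at about (268,97) px, the ball in the middle at (133,98) and the tumbler upright. The top crop shows the lip tip at about (596,76) px, over the tumbler. I'll triangulate the lip tip.

```bash
python3 - <<'E'
from h import *
t=cam('top6');s=cam('side6')
a=(196/3+270-.33,76/3+150-.33);b=(268/2.5+190-.3,97/2.5+180-.3)
print(tri(t,a,s,b), atz(t,*a,.158))
# dish left/right edges of bead from top view: left wire foot
print('wire foot',atz(t,(98)/3+270-.33,200/3+150-.33,.125+.04))
# mouth now, ball
print('mouth now side',atz(s,262/2.5+190-.3,142/2.5+180-.3,.104))
print('ball pred',(proj(s,np.array([.4875,-.3415,.151]))-[190,180])*2.5)
b1=cv2.imread('pics/top6.png');cv2.imwrite('pics/m7.png',cv2.resize(b1[155:215,295:375],(800,600),interpolation=cv2.INTER_CUBIC))
E
```

```text
(array([ 0.6083, -0.3424,  0.1587]), np.float64(0.0017586453145167914)) [ 0.6075 -0.3425  0.158 ]
wire foot [ 0.4884 -0.2494  0.165 ]
mouth now side [ 0.6072 -0.3338  0.104 ]
ball pred [129.2978  97.0324]
```

View pics/m7.png

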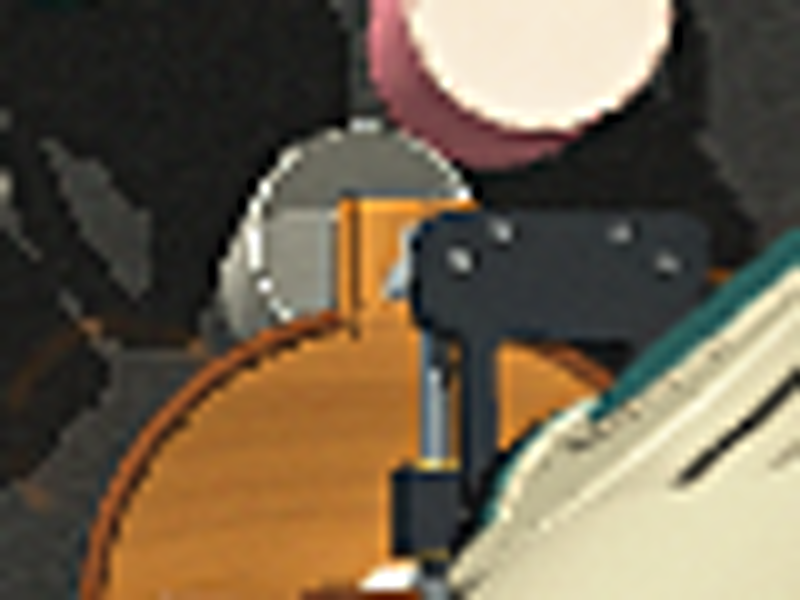

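In the crop, the lip's end spans x = 340–478 px at y = 200, so the tip is within about 4 mm of the mouth's axis and 54 mm above it. I'll let it settle and hand in.

Emit:
carry_out:
  rows:
    - {"xyz": [0, -1, 0], "yaw": 0}
    - {"xyz": [1, 0, 0], "yaw": 0}
    - {"xyz": [1, 0, 0], "yaw": 0}
    - {"xyz": [0, 0, 0], "yaw": 0}
    - {"xyz": [0, 0, 0], "yaw": 0}

```text
time: 18.55
tcp_pos: [0.4878, -0.3392, 0.1995]
tool_rot: [0.0, 0.705, 0.709, 0.0]
ft_force: [-0.9, -0.5, -4.3]
grip_width: 0.0158
gripper_force: 40.0
```

Emit:
carry_out:
  rows:
    - {"xyz": [0, 0, 0], "yaw": 0}
    - {"xyz": [0, 0, 0], "yaw": 0}
    - {"xyz": [0, 0, 0], "yaw": 0}
    - {"xyz": [0, 0, 0], "yaw": 0}
    - {"xyz": [0, 0, 0], "yaw": 0}

```text
time: 19.05
tcp_pos: [0.4877, -0.3394, 0.1994]
tool_rot: [-0.0, 0.705, 0.709, -0.0]
ft_force: [-0.8, 0.0, -3.8]
grip_width: 0.0156
gripper_force: 40.0
```

```bash
python3 -c "
from h import *
go(.487,-.3395,.2); print(sign_off())"
```

```text
t 19.05 tcp [ 0.4877 -0.3394  0.1994] closing deg 0.276930970529268 shift mm [-0.0981 -0.7166 -0.5875] q [ 0.2864  0.5888  0.4394  1.6946 -0.3002  0.9255  0.848 ]
the job is handed in; nothing more can be done
None
```

I handed the job in at 19 s (no verdict came back): the dish is held level and turned, its lip tip within about 4 mm of the tumbler mouth's axis and 54 mm above it by my camera measurement, with the ball in the middle.

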